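Stow the reflector board in the bench chest's drawer, leaning on the till

TASK

The soldering is done: take the small grey reflector board off the firebrick and stow it in the open drawer of the bench chest, standing on its short edge and leaning sideways against the tool till at about 35 degrees from upright (give or take ten), low enough to pass under the chest's top. The board is brittle, so set it down and lean it gently. Then slide the drawer fully home past its catch, without slamming it, and leave the other things on the bench as they are.

Things in the scene. Friction and masses are not known exactly. Their poses are not given: they have to be found in the camera images.
- board: Grey ceramic heat reflector, a flat slab 80 mm wide (its x), 12 thick (its y), 120 tall (its z), 0.13 to 0.21 kg, loose. Origin: centre of its lower 80 x 12 edge. At the start it stands on the hearth, leaning about 0.33 rad from vertical (top towards the hearth's +y) against the firebrick's long side; its top 50 mm stand clear of the brick.
- board_top (a point): Centre of the board's upper 80 x 12 edge, 120 mm along its z from its origin.
- hearth: White soldering slab 280 (x) x 200 (y) x 22 mm, fixed; origin: centre of its underside. On it, fixed, lies a buff firebrick 230 (x) x 114 (y) x 64 high, from y = -16 to +98 mm, its top 86 mm above the bench. The board leans against the brick's -y side.
- chest: Dark wooden bench chest, fixed, 275 deep (x), 270 wide (y), 198 high; origin: centre of its underside; its face looks to its -x, at x = -137.5 mm. Low down a shallow dummy drawer, above it the deep working drawer. The top board is 13 mm thick; 113 mm are free between the drawer's lining and the top board, so a board leaning less than 0.45 rad from vertical cannot pass.
- drawer (a joint): How far the deep drawer is open, in m: 0 is fully home, 0.15 to 0.175 at the start; it slides out along the chest's -x. It runs with about 3 N of friction; from about 12 to 5 mm open a spring roller catch resists with about 6 to 10 N more, then draws it home.
- drawer_floor (a point): Moves with the drawer: the front right corner of its inside, on the rubber lining (axes as the chest's: x to the back, y across to the left, z up). The inside is 238 long (x) and 210 wide (y). The side walls rise 76 mm above the lining and are 8 thick; the front board rises 108. The right part of the floor is free, the till stands on the left.
- till_zone (a point): Moves with the drawer, 80 mm in x, 87.5 in y and 52 in z from drawer_floor. The till is a wooden tray of punches 150 long (x from 4 to 154 mm from drawer_floor), 100 wide, 52 high. It is stiff to shift (14 N). The top edge of its right side lies within 22.5 mm of this point in y; just where is not measured: find it by touch or by eye. The strip right of it is too narrow for the board to lie flat.
- drawer_front (a point): Moves with the drawer: middle of the top edge of its front board, on the outer face (towards the chest's -x). The board is 16 thick, 266 wide and 122 high down from here; two brass knobs stand out 22 mm, 70 mm left and right of the middle, 73 mm below this point. The chest's top is 18 mm above this point.
- lump: Bystander: fragment of terracotta, 42 mm across, 32 high, lying on the hearth; loose. Origin: on its underside, near the middle.
- hoop: Bystander: small brass hoop, 38 mm across, 4 thick, lying on the hearth; loose. Origin: on its underside, near the middle.
- tweezers: Bystander: dark steel tweezers with wooden grips, 130 mm long, lying on top of the firebrick; loose. Origin: on its underside, near the middle.
- torch: Bystander: brass hand torch with a bent neck, about 220 x 150 mm, lying on the bench near the robot; loose. Origin: on its underside, near its nozzle.
- jar: Bystander: white flux jar, 56 mm across, 62 high, standing on the bench; loose. Origin: on its underside, near the middle.
- hammer: Bystander: hammer, 240 mm long, lying on the bench; loose. Origin: on its underside, near the middle.
- pliers: Bystander: small pliers with black grips, 130 mm long, lying on the bench; loose. Origin: on its underside, near the middle.
Mind the look-alikes: they are no part of the job. Several things have the shape of the board; the one meant has the colours described above.

How it is judged:
By the outcome, as a careful person would: the job done as asked, in the order asked, and still so for the second after the job is handed in, with the robot touching nothing.
It also fails if it takes over 64 s, if anything falls off the work surface, if the arm or the gripper's body presses on something with over 40 N, if the wrist force passes 120 N, or if a joint passes its speed limit or range.

ROBOT

A 6-joint arm with a two-finger parallel gripper is mounted at the origin on the work surface. World frame = base frame: x ahead of the robot, y to its left, z up, the work surface at z = 0. Lengths are in m, angles in rad, forces in N, time in s.
With the tool pointing down it reaches from about 0.375 to 0.9 m from the base axis. Payload 3.1 kg.
Tool frame: the origin (TCP) lies midway between the tips of the shut fingers; the grasp point (between the pads) lies 19 mm behind it; z points along the fingers, y is the line along which they close (so a half turn about z gives the same grasp; the last joint's range is limited). The gripper opens to 87 mm and grips with 3 to 60 N. Pads are 19 mm wide; open, the fingers measure 117 mm over their backs; the gripper's body (75 mm by 190 mm) begins 51 mm behind the grasp point.
Start: joints at [-1.28, 0.527, 1.433, -0, 1.181, -0.178], TCP at [0.283, -0.557, 0.223] pointing down, gripper open.
Joint ranges: [-3.08, 3.08], [-0.75, 2.2], [0.22, 2.44], [-1.43, 4.57], [0, 2.65], [-2.85, 2.85]. Speed limits (rad/s): [2.79, 2.79, 3.14, 3.14, 3.14, 3.14].

INTERFACE

Orientations are given as a unit quaternion [x, y, z, w].
In Python, from rig import robot gives the robot as it stands. The module is installed in compiled form; this text tells all that it offers.
- The arm moves only by the tool play_rows, never from a script. Its arguments are lists of equal length, an entry for each row: "gripper": the closure, from -1 (fully open) to 1 (shut); "delta_pos": the shift along the tool's x, y, z in cm, a list of three; "turn": the turn, a rotation vector about the tool's x, y, z in rad, a list of three. A call has 1 to 12 rows; each row is the pose to reach, as a shift and turn from the pose commanded when the call began, along the tool's axes at that moment; what a row does not reach only later rows make up. A row lasts 1/8 s, in which the tool goes at most 62.5 mm and 10.7 degrees, less where a joint would pass 70% of its speed; a pose out of reach is approached as far as the arm can. A call with a gripper value outside its range is refused whole. The fingers move at their own pace and stop on an object; "squeeze" is the grip in N (left out, the last holds). Time passes only in rows, so rows that repeat a pose let the fingers close. It gives the time, the measured TCP pose, the force, the opening and the grip force at its end, in the units of the state.
- robot.get_obs(): the state, without advancing time (a new reading comes with each control period).
- robot.camera(name): name is "side" or "top"; returns a dict with "color" (480x640x3 uint8, red, green, blue), "vfov" (degrees; the focal length in pixels is half the picture's height over the tangent of half this angle, whatever the lens; pixels are square), "cx", "cy" (the principal point, pixels), "k1" (the pictures are not rectified: a ray, as slopes to the right and down, at radius r is drawn at 1 + k1 r^2 times it, then the intrinsics apply), "R" (3x3) and "t" (3): a world point X has camera coordinates R X + t. Camera axes: x right, y down, z forward; pixel columns grow to the right and rows downward; lengths in m; the calibration is good to about 2 mm. A picture is of the moment at which its call begins. There is no depth.
- robot.hand_in(): hands the job in; it is judged then, once.
The state is a dict: "time": time; "q": joint angles; "joint_velocities": joint speeds; "joint_torque": joint torques, N m; "position": TCP position; "tool_rot": TCP orientation; "ft_force": force on the tool from outside, world axes, zero at the start; "moment": the same for the moment, N m; "grip_width": finger opening in m; "grip_force": force on a finger pad.
Only numpy, scipy, OpenCV 4.12 (cv2) and the standard library are available. Lean on these libraries where they do the work, as an engineer would, in place of code of your own. Each camera call takes 0.05 s, during which the arm holds its last target. There are 200 camera calls.

## Working session

There is one attempt and no reset: what is moved stays moved. The work goes in short steps, Python scripts to look and compute and a tool call to move; the robot and the scene stay as the last step left them, time stands still between calls to the robot, and variables do not carry over. Pictures are saved under pics/ and viewed, at most 10 in all, crops included, and the job is handed in when it is done.

Besides the shell and the picture viewer there is one more tool, called after ">>>" as a command line: name --argument value ..., lists and objects as JSON in quotes. play_rows: Moves the arm, as the interface text tells. Its arguments: {"type":"object","properties":{"gripper":{"type":"array","items":{"type":"number"}},"delta_pos":{"type":"array","items":{"type":"array","items":{"type":"number"}}},"turn":{"type":"array","items":{"type":"array","items":{"type":"number"}}},"squeeze":{"type":"number"}},"required":["gripper","delta_pos","turn"]}

```bash
mkdir -p pics
cat > h.py <<'E'
import numpy as np, cv2
from rig import robot
from scipy.spatial.transform import Rotation as Rn
def K(c):
    f=240/np.tan(np.radians(c['vfov'])/2); return f
def ray(c,u,v):
    f=K(c); d=np.array([(u-c['cx'])/f,(v-c['cy'])/f]); s=d.copy()
    for _ in range(20): s=d/(1+c['k1']*(s@s))
    R=np.array(c['R']);t=np.array(c['t'])
    w=R.T@np.array([s[0],s[1],1]); return -R.T@t, w/np.linalg.norm(w)
def onz(c,u,v,z):
    o,w=ray(c,u,v); return o+w*(z-o[2])/w[2]
def proj(c,X):
    p=np.array(c['R'])@np.array(X)+np.array(c['t']); s=p[:2]/p[2]; s=s*(1+c['k1']*(s@s)); return s*K(c)+[c['cx'],c['cy']]
def tri(rays):
    A=np.zeros((3,3));b=np.zeros(3)
    for o,w in rays:
        P=np.eye(3)-np.outer(w,w);A+=P;b+=P@o
    return np.linalg.solve(A,b)
def snap(n,tag):
    c=robot.camera(n); cv2.imwrite(f'pics/{n}_{tag}.png',c['color'][:,:,::-1]); return c
E
python3 - <<'E'
from h import *
for n in('side','top'):
    c=snap(n,'0'); print(n,c['vfov'],c['cx'],c['cy'],c['k1'],np.round(c['R'],3).tolist(),np.round(c['t'],3))
print(robot.get_obs())
E
```

```text
side 42.18659752114407 312.5533215784638 233.95384083241535 0.06037523916922472 [[0.992, -0.129, 0.003], [-0.08, -0.631, -0.772], [0.102, 0.765, -0.636]] [-0.554  0.093  1.778]
top 42.499825293677375 323.736744886177 240.7882487634617 0.07368165712089529 [[-0.049, -0.999, -0.006], [-0.979, 0.05, -0.199], [0.199, -0.004, -0.98]] [-0.068  0.586  1.315]
{'time': 0.1, 'q': array([-1.27954211e+00,  5.28405235e-01,  1.43378217e+00,  1.06198600e-05,
        1.18141012e+00, -1.78490024e-01]), 'joint_velocities': array([-1.01477018e-03, -2.66437047e-03, -3.04646534e-03, -8.91814683e-05,
       -4.46493045e-04,  3.00417779e-05]), 'joint_torque': array([-9.03925297e-05, -4.40983629e+01, -1.77151805e+01,  6.34765788e-02,
        5.33498602e-02, -3.32871070e-05]), 'position': array([ 0.28275103, -0.55663477,  0.22164727]), 'tool_rot': array([ 9.72544090e-01,  2.32716538e-01, -5.15867483e-05, -1.00111729e-03]), 'ft_force': array([0.09490383, 0.02017686, 1.11213838]), 'moment': array([-0.00807612,  0.00761971, -0.00965353]), 'grip_force': 0.0, 'grip_width': 0.08729977921653725}
```

View pics/side_0.png

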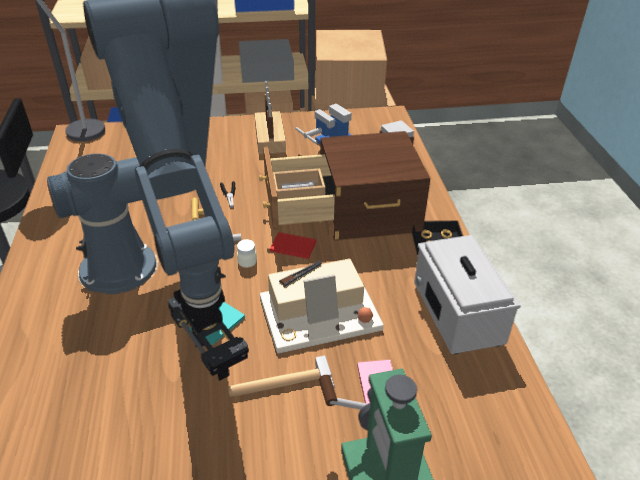

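View pics/top_0.png

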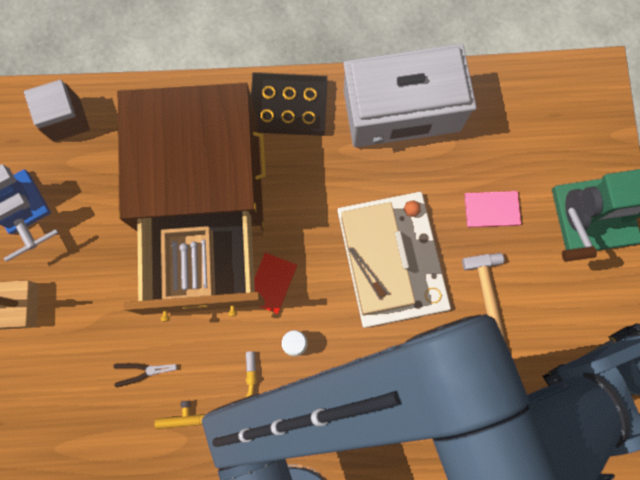

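The side view shows the grey board at about (321,305) leaning on the brick, the open drawer at (300,190) and the arm at left. The top view shows the drawer at (197,262), till at (187,263), board's top edge at (402,250) and the chest at (185,150). I'll enlarge both.

Run:
```python
import cv2,numpy as np
t=cv2.imread('pics/top_0.png');s=cv2.imread('pics/side_0.png')
f=lambda im,x,y,w,h:cv2.resize(im[y:y+h,x:x+w],(400,300),interpolation=cv2.INTER_CUBIC)
a=f(t,110,195,160,120);b=f(t,330,185,160,120);c=f(s,255,145,100,75+0);d=f(s,255,260,130,97)
cv2.imwrite('pics/crop1.png',np.vstack([np.hstack([a,b]),np.hstack([c,d])]))
```

```text
(no output)
```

View pics/crop1.png

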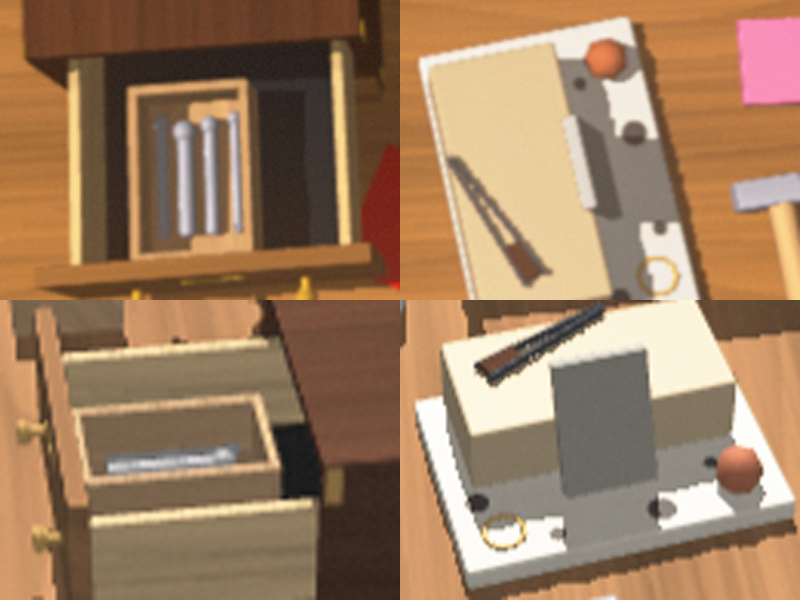

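The crops show the board's top edge in the top view at about (395–410, 231–268), the till's right wall ending near x≈212 px in the top view, and free floor to its right. Now the positions.

Run:
```python
from h import *
t=robot.camera('top');s=robot.camera('side')
T=lambda o:(lambda x,y:(o[0]+x/2.5,o[1]+y/2.5))
A=T((110,195));B=T((330,185));C=lambda x,y:(255+x/4,145+y/4);D=lambda x,y:(255+x/3.077,260+y/3.077)
p=lambda n,X:print(n,np.round(np.array(X)*1000,1))
for n,q in [('h1',B(20,58)),('h2',B(231,17)),('h3',(362,326)),('h4',(451,308))]: p(n,onz(t,*q,.022))
for n,q in [('hs1',D(17,105)),('hs2',D(70,280)),('hs3',D(392,203))]: p(n,onz(s,*q,.022))
for n,q in [('c1',(118,92)),('c2',(248.5,84)),('c3',(119,213)),('c4',(252,217))]: p('chest '+n,onz(t,*q,.198))
for n,q in [('f_l',A(35,270)),('f_r',A(372,246)),('f_l_out',A(38,290)),('f_r_out',A(374,265))]: p('front top '+n,onz(t,*q,.18))
for n,q in [('till fr',A(253,250)),('till br',A(250,82)),('till bl',A(128,86)),('till fl',A(132,255))]: p(n,onz(t,*q,.124))
for n,q in [('wallR back in',A(332,42)),('R front in',A(340,243)),('L back out',A(68,60)),('L front out',A(68,263)),('L back in',A(103,58)),('R back out',A(352,40))]: p(n,onz(t,*q,.148))
for n,q in [('side till front-right',C(85,180)),('side till back-right',C(280,167))]: p(n,onz(s,*q,.124))
for n,q in [('side Rwall out front',C(92,222)),('side Rwall out back',C(315,204))]: p(n,onz(s,*q,.148))
for n,q in [('side front out L',C(33,10)),('side front out R',C(68,208))]: p(n,onz(s,*q,.18))
print('board')
h=.022+.12*np.cos(.33)
for n,q in [('T fl',B(163,117)),('T fr',B(178,115)),('T br',B(197,205)),('T bl',B(182,210))]: p(n,onz(t,*q,h))
for n,q in [('S l',D(151,65)),('S r',D(245,50))]: p(n,onz(s,*q,h))
for n,q in [('S bot l',D(165,197)),('S bot r',D(256,178))]: p(n,onz(s,*q,.022))
# contours
im=t['color'].astype(int); hsv=cv2.cvtColor(t['color'],cv2.COLOR_RGB2HSV)
print(t['color'][250,403],t['color'][250,390])
```

```text
h1 [ 664.1 -134.5   22. ]
h2 [ 693.2 -331.8   22. ]
h3 [ 392.  -173.1   22. ]
h4 [ 422.2 -373.2   22. ]
hs1 [ 394.5 -183.8   22. ]
hs2 [ 423.5 -383.1   22. ]
hs3 [ 693.  -335.8   22. ]
chest c1 [889.7 314.1 198. ]
chest c2 [895.7  43.8 198. ]
chest c3 [630.7 309.5 198. ]
chest c4 [609.3  44.7 198. ]
front top f_l [451.8 302.6 180. ]
front top f_r [456.8  37.2 180. ]
front top f_l_out [435.9 300.  180. ]
front top f_r_out [441.6  36.1 180. ]
till fr [465.4 141.8 124. ]
till br [608.6 142.6 124. ]
till bl [610.3 245.4 124. ]
till fl [466.5 241.5 124. ]
wallR back in [634.   69.3 148. ]
R front in [464.4  66.6 148. ]
L back out [629.3 288.6 148. ]
L front out [459.8 286.6 148. ]
L back in [629.6 259.8 148. ]
R back out [634.9  52.5 148. ]
side till front-right [467.9 144.8 124. ]
side till back-right [614.7 143.3 124. ]
side Rwall out front [466.4  59.1 148. ]
side Rwall out back [627.7  60.8 148. ]
side front out L [442.4 297.4 180. ]
side front out R [448.5  34.1 180. ]
board
T fl [ 577.6 -248.2  135.5]
T fr [ 578.7 -260.9  135.5]
T br [ 501.6 -270.9  135.5]
T bl [ 498.  -258.2  135.5]
S l [ 502.4 -266.5  135.5]
S r [ 580.  -258.7  135.5]
S bot l [ 508.7 -306.    22. ]
S bot r [ 586.6 -294.5   22. ]
[224 211 198] [234 205 155]
```

```bash
cat >> h.py <<'E'
import json,os
def cur():
    if os.path.exists('cmd.json'):
        d=json.load(open('cmd.json')); return np.array(d[0]),Rn.from_quat(d[1])
    return np.array([.283,-.557,.223]),Rn.from_quat(robot.get_obs()['tool_rot'])
def ori(yaw,lean):
    # tool z = -board z ; board x at yaw, top leaning to +y by lean
    B=Rn.from_euler('z',yaw)*Rn.from_euler('x',-lean)
    return B*Rn.from_matrix(np.diag([1.,-1,-1]))
def plan(targets,save=True):
    """targets: list of (pos,Rot) from current commanded; print delta cm & turn; store last"""
    p0,r0=cur()
    for p,r in targets:
        d=np.round(r0.inv().apply(np.array(p)-p0)*100,2); w=np.round((r0.inv()*r).as_rotvec(),3)
        print(d.tolist(),w.tolist())
    if save:
        json.dump([(p0+r0.apply(d/100)).tolist(),(r0*Rn.from_rotvec(w)).as_quat().tolist()],open('cmd.json','w'))
def st():
    o=robot.get_obs(); p,r=cur()
    print('t',round(o['time'],2),'pos',np.round(o['position']*1000,1),'cmd',np.round(p*1000,1),'roterr',np.round((r.inv()*Rn.from_quat(o['tool_rot'])).as_rotvec(),3),'F',np.round(o['ft_force'],1),'w',round(o['grip_width']*1000,1),'gf',round(o['grip_force'],1),'q',np.round(o['q'],2))
E
python3 - <<'E'
from h import *
R=ori(.14,.33); zb=-R.apply([0,0,1]); top=np.array([.541,-.261,.137]); print(zb)
plan([(top+.06*zb,R)])
plan([(top-.031*zb,R)],save=False)
E
```

```text
[-0.04521797  0.32087259  0.94604234]
[37.03, -16.55, 2.95] [-0.328, -0.054, 0.327]
[0.0, 0.0, 9.1] [-0.0, -0.0, -0.0]
```

>>> play_rows --gripper '[0.17,0.17,0.17,0.17,0.17,0.17,0.17,0.17,0.17,0.17,0.17,0.17]' --delta_pos '[[3.7,-1.66,0],[7.4,-3.3,0],[11.1,-5,0],[14.8,-6.6,0],[18.5,-8.3,0.5],[22.2,-9.9,1],[26,-11.6,1.5],[30,-13.2,2],[33.5,-15,2.5],[37.03,-16.55,2.95],[37.03,-16.55,2.95],[37.03,-16.55,2.95]]' --turn '[[-0.033,-0.005,0.033],[-0.066,-0.011,0.065],[-0.098,-0.016,0.098],[-0.131,-0.022,0.131],[-0.164,-0.027,0.164],[-0.197,-0.032,0.196],[-0.23,-0.038,0.229],[-0.262,-0.043,0.262],[-0.295,-0.049,0.294],[-0.328,-0.054,0.327],[-0.328,-0.054,0.327],[-0.328,-0.054,0.327]]'

```text
time: 1.7
position: [0.5379, -0.2422, 0.1929]
tool_rot: [0.984, 0.069, 0.011, 0.164]
ft_force: [0.2, 0.4, 0.0]
grip_width: 0.0361
grip_force: 0.0
```

Run:
```python
from h import *
st()
s=snap('side','1');t=snap('top','1')
f=lambda im,x,y,w,h:cv2.resize(im[y:y+h,x:x+w],(400,300),interpolation=cv2.INTER_CUBIC)
cv2.imwrite('pics/crop2.png',np.hstack([f(s['color'],230,190,160,120),f(t['color'],330,185,160,120)])[:,:,::-1])
```

```text
t 1.7 pos [ 537.9 -242.2  192.9] cmd [ 538.2 -241.8  193.8] roterr [-0.001 -0.    -0.001] F [0.2 0.4 0. ] w 36.1 gf 0.0 q [-0.47  0.48  1.69 -0.37  0.82  1.19]
```

View pics/crop2.png

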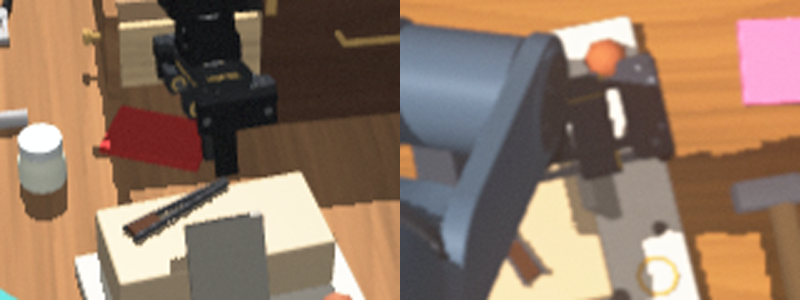

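The fingers (side crop, tip at about (225,178)) are centred on the board's width, and the tweezers are clear of them. Descend.

>>> play_rows --gripper '[0.17,0.17,0.17,0.17,0.17,0.17,0.17,0.17]' --delta_pos '[[0,0,1.5],[0,0,3],[0,0,4.5],[0,0,6],[0,0,7],[0,0,8],[0,0,9.1],[0,0,9.1]]' --turn '[[0,0,0],[0,0,0],[0,0,0],[0,0,0],[0,0,0],[0,0,0],[0,0,0],[0,0,0]]'

```text
time: 2.8
position: [0.542, -0.2713, 0.1061]
tool_rot: [0.984, 0.069, 0.011, 0.164]
ft_force: [0.2, -0.1, -0.1]
grip_width: 0.0362
grip_force: 0.0
```

Run:
```python
from h import *
p,r=cur(); plan([(p+r.apply([0,0,.091]),r)]); st()
s=snap('side','2')
cv2.imwrite('pics/crop3.png',cv2.resize(s['color'][250:340,260:380],(800,600),interpolation=cv2.INTER_CUBIC)[:,:,::-1])
```

```text
[0.0, 0.0, 9.1] [0.0, 0.0, 0.0]
t 2.8 pos [ 542.  -271.3  106.1] cmd [ 542.4 -270.9  107.7] roterr [-0.    -0.001 -0.   ] F [ 0.2 -0.1 -0.1] w 36.2 gf 0.0 q [-0.52  0.63  1.72 -0.45  0.64  1.25]
```

View pics/crop3.png

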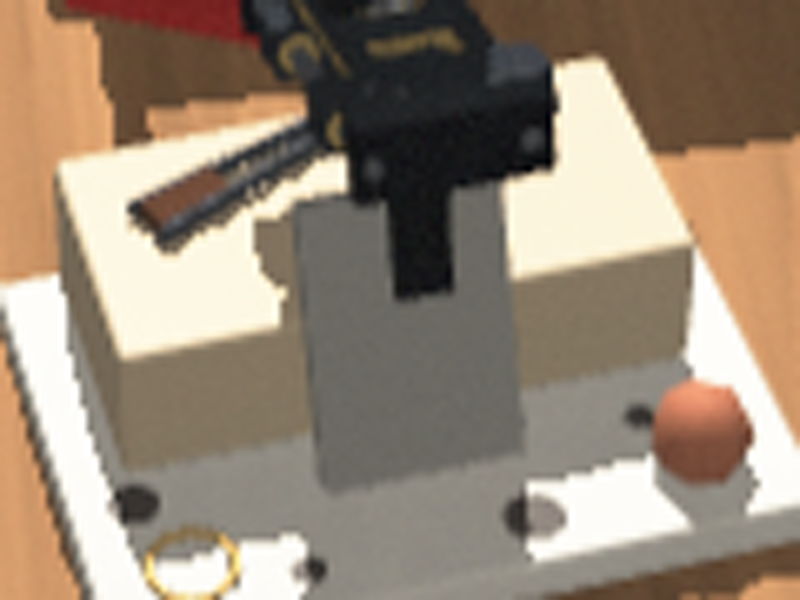

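The front finger covers the board's top middle at about (425,295) in the crop, and the board sits between the fingers. Close gently.

>>> play_rows --gripper '[0.6,0.75,1,1,1,1]' --delta_pos '[[0,0,0],[0,0,0],[0,0,0],[0,0,0],[0,0,0],[0,0,0]]' --turn '[[0,0,0],[0,0,0],[0,0,0],[0,0,0],[0,0,0],[0,0,0]]' --squeeze 8

```text
time: 3.6
position: [0.5422, -0.2712, 0.1069]
tool_rot: [0.984, 0.069, 0.012, 0.164]
ft_force: [-0.5, -0.0, 0.0]
grip_width: 0.012
grip_force: 8.0
```

```bash
cat >> h.py <<'E'
CB=np.array([0,-.006,.089])  # resting corner in tool frame
def tcp_for(c,R,cb=CB): return np.array(c)-R.apply(cb)
E
python3 - <<'E'
from h import *
p,r=cur(); plan([(p+[0,-.005,.06],r),(p+[0,-.005,.175],r)])
R=ori(.021,.5); plan([(tcp_for([.539,.1105,.205],R),R)]); print(cur()[0])
E
```

```text
[-0.07, 2.41, -5.52] [0.0, 0.0, 0.0]
[-0.06, 6.13, -16.4] [0.0, 0.0, 0.0]
[5.49, -39.65, -13.91] [-0.17, -0.048, 0.109]
[0.53818234 0.14785252 0.28601234]
```

>>> play_rows --gripper '[1,1,1]' --delta_pos '[[0,0,0],[0,0,0],[0,0,0]]' --turn '[[0,0,0],[0,0,0],[0,0,0]]' --squeeze 25

```text
time: 3.98
position: [0.5423, -0.2713, 0.1069]
tool_rot: [0.984, 0.069, 0.012, 0.164]
ft_force: [-0.4, 0.4, -0.7]
grip_width: 0.0118
grip_force: 25.0
```

>>> play_rows --gripper '[1,1,1,1,1,1,1,1,1,1]' --delta_pos '[[0,0.4,-0.7],[0,0.8,-1.6],[-0.03,1.6,-3.5],[-0.07,2.41,-5.52],[-0.06,3.3,-8.2],[-0.06,4.2,-11],[-0.06,5.2,-14],[-0.06,6.13,-16.4],[-0.06,6.13,-16.4],[-0.06,6.13,-16.4]]' --turn '[[0,0,0],[0,0,0],[0,0,0],[0,0,0],[0,0,0],[0,0,0],[0,0,0],[0,0,0],[0,0,0],[0,0,0]]'

```text
time: 5.22
position: [0.5415, -0.2755, 0.2812]
tool_rot: [0.984, 0.069, 0.011, 0.164]
ft_force: [-0.0, -0.4, -1.8]
grip_width: 0.0119
grip_force: 25.0
```

>>> play_rows --gripper '[1,1,1,1,1,1,1,1,1,1,1,1]' --delta_pos '[[0.5,-3.9,-1.4],[1.1,-7.9,-2.8],[1.6,-11.9,-4.2],[2.2,-15.9,-5.6],[2.7,-19.8,-7],[3.3,-23.8,-8.3],[3.8,-27.8,-9.7],[4.4,-31.7,-11.1],[5,-35.7,-12.5],[5.49,-39.65,-13.91],[5.49,-39.65,-13.91],[5.49,-39.65,-13.91]]' --turn '[[-0.017,-0.005,0.011],[-0.034,-0.01,0.022],[-0.051,-0.014,0.033],[-0.068,-0.019,0.044],[-0.085,-0.024,0.055],[-0.102,-0.029,0.065],[-0.119,-0.034,0.076],[-0.136,-0.038,0.087],[-0.153,-0.043,0.098],[-0.17,-0.048,0.109],[-0.17,-0.048,0.109],[-0.17,-0.048,0.109]]'

```text
time: 6.72
position: [0.5375, 0.1473, 0.2834]
tool_rot: [0.969, 0.011, 0.002, 0.248]
ft_force: [-0.0, -0.5, -1.0]
grip_width: 0.0119
grip_force: 25.0
```

Run:
```python
from h import *
st()
s=snap('side','3');t=snap('top','3')
f=lambda im,x,y,w,h:cv2.resize(im[y:y+h,x:x+w],(400,300),interpolation=cv2.INTER_CUBIC)
cv2.imwrite('pics/crop4.png',np.hstack([f(s['color'],245,130,120,90),f(t['color'],110,195,160,120)])[:,:,::-1])
```

```text
t 6.72 pos [537.5 147.3 283.4] cmd [538.2 147.9 286. ] roterr [-0.002 -0.002 -0.002] F [-0.  -0.5 -1. ] w 11.9 gf 25.0 q [ 0.32  0.48  1.44 -0.49  1.4   2.  ]
```

View pics/crop4.png

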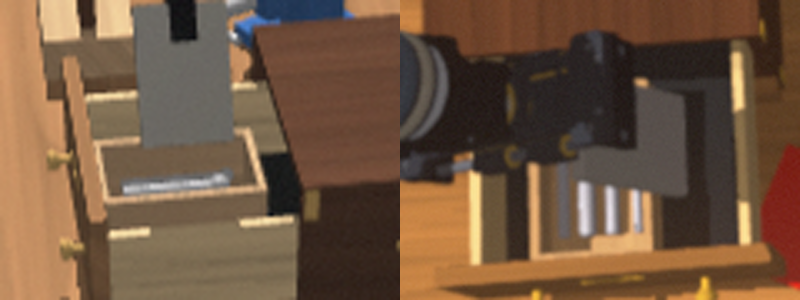

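The side crop shows the board's lower edge from (142,148) to (235,133). The top crop shows it from (286,197) to (288,90), right of the till. I'll triangulate it.

Run:
```python
from h import *
s=robot.camera('side');t=robot.camera('top');o=robot.get_obs();R=Rn.from_quat(o['tool_rot'])
for a,b,x in [((287.6,174.4),(224.4,273.8),-.04),((315.5,169.9),(225.2,231),.04)]:
    X=tri([ray(s,*a),ray(t,*b)]); e=o['position']+R.apply([x,.006,.089])
    print(np.round(X*1000,1),np.round(e*1000,1),'reproj',np.round(proj(s,e),1),np.round(proj(t,e),1))
R=ori(.021,.5)
plan([(tcp_for([.539,.1105,.10],R),R),(tcp_for([.539,.1105,.082],R),R)])
```

```text
[497.5 100.7 206.4] [498.9  97.6 209.5] reproj [287.5 174.2] [225.6 271.7]
[578.7  95.6 218.8] [578.9  99.1 209.5] reproj [315.3 172. ] [224.2 231.9]
[-0.0, -5.04, 9.22] [-0.0, -0.0, -0.0]
[-0.0, -5.9, 10.8] [-0.0, -0.0, -0.0]
```

>>> play_rows --gripper '[1,1,1,1,1,1,1,1,1,1]' --delta_pos '[[0,-0.8,1.5],[0,-1.7,3.1],[0,-2.5,4.6],[0,-3.3,6.1],[0,-4.2,7.7],[0,-5.04,9.22],[0,-5.4,9.9],[0,-5.7,10.4],[0,-5.9,10.8],[0,-5.9,10.8]]' --turn '[[0,0,0],[0,0,0],[0,0,0],[0,0,0],[0,0,0],[0,0,0],[0,0,0],[0,0,0],[0,0,0],[0,0,0]]'

```text
time: 8.18
position: [0.5383, 0.1475, 0.1618]
tool_rot: [0.969, 0.01, 0.003, 0.248]
ft_force: [-0.7, -0.0, -0.5]
grip_width: 0.0115
grip_force: 25.0
```

Run:
```python
from h import *
st(); p,r=cur(); o=robot.get_obs(); print(o['position']+Rn.from_quat(o['tool_rot']).apply(CB))
plan([(p+[0,0,-d],r) for d in (.002,.004,.006,.008)],save=False)
```

```text
t 8.18 pos [538.3 147.5 161.8] cmd [538.2 147.9 162.9] roterr [-0.001  0.     0.   ] F [-0.7 -0.  -0.5] w 11.5 gf 25.0 q [ 0.32  0.63  1.56 -0.52  1.17  2.13]
[0.53915689 0.11005981 0.08081258]
[-0.0, -0.1, 0.18] [0.0, 0.0, 0.0]
[-0.0, -0.19, 0.35] [0.0, 0.0, 0.0]
[-0.0, -0.29, 0.53] [0.0, 0.0, 0.0]
[-0.0, -0.38, 0.7] [0.0, 0.0, 0.0]
```

>>> play_rows --gripper '[1,1,1,1,1,1]' --delta_pos '[[0,-0.1,0.18],[0,-0.19,0.35],[0,-0.24,0.44],[0,-0.29,0.53],[0,-0.29,0.53],[0,-0.29,0.53]]' --turn '[[0,0,0],[0,0,0],[0,0,0],[0,0,0],[0,0,0],[0,0,0]]'

```text
time: 8.93
position: [0.5383, 0.1475, 0.1557]
tool_rot: [0.969, 0.01, 0.003, 0.248]
ft_force: [-0.1, 0.6, -1.3]
grip_width: 0.0118
grip_force: 25.0
```

>>> play_rows --gripper '[1,1,1]' --delta_pos '[[0,-0.05,0.09],[0,-0.1,0.18],[0,-0.1,0.18]]' --turn '[[0,0,0],[0,0,0],[0,0,0]]'

```text
time: 9.3
position: [0.5382, 0.1475, 0.1535]
tool_rot: [0.969, 0.01, 0.003, 0.248]
ft_force: [-0.3, 0.5, -1.5]
grip_width: 0.0119
grip_force: 25.0
```

>>> play_rows --gripper '[1,1,1]' --delta_pos '[[0,-0.05,0.09],[0,-0.05,0.09],[0,-0.05,0.09]]' --turn '[[0,0,0],[0,0,0],[0,0,0]]'

```text
time: 9.68
position: [0.5382, 0.1476, 0.1526]
tool_rot: [0.969, 0.01, 0.003, 0.248]
ft_force: [0.4, 0.2, -1.4]
grip_width: 0.0122
grip_force: 25.0
```

>>> play_rows --gripper '[1,1,1]' --delta_pos '[[0,-0.05,0.09],[0,-0.05,0.09],[0,-0.05,0.09]]' --turn '[[0,0,0],[0,0,0],[0,0,0]]'

```text
time: 10.05
position: [0.5384, 0.1476, 0.1517]
tool_rot: [0.969, 0.01, 0.003, 0.248]
ft_force: [-0.2, 0.3, 0.8]
grip_width: 0.0118
grip_force: 25.0
```

Run:
```python
from h import *
p,r=cur(); p=p+r.apply([0,-.0049,.0089]); json.dump([p.tolist(),r.as_quat().tolist()],open('cmd.json','w')); st()
cb=np.array([0,-.006,.0878]); c=p+r.apply(cb); print(c)
L=[]
for l in(.52,.54,.55,.56,.57,.58,.59,.60,.61,.62):
    R=ori(.021,l); L.append((tcp_for(c,R,cb),R))
plan(L,save=False)
```

```text
t 10.05 pos [538.4 147.6 151.7] cmd [538.2 147.9 152.8] roterr [-0.001  0.001  0.   ] F [-0.2  0.3  0.8] w 11.8 gf 25.0 q [ 0.32  0.64  1.56 -0.53  1.15  2.14]
[0.53902952 0.11111877 0.07285039]
[0.0, -0.18, -0.01] [-0.02, -0.0, -0.0]
[0.0, -0.35, -0.02] [-0.04, -0.0, -0.0]
[0.0, -0.44, -0.02] [-0.05, -0.0, -0.0]
[0.0, -0.53, -0.02] [-0.06, -0.0, -0.0]
[0.0, -0.62, -0.02] [-0.07, -0.0, -0.0]
[0.0, -0.71, -0.02] [-0.08, -0.0, -0.0]
[0.0, -0.79, -0.02] [-0.09, -0.0, -0.0]
[0.0, -0.88, -0.02] [-0.1, -0.0, -0.0]
[0.0, -0.97, -0.01] [-0.11, -0.0, -0.0]
[0.0, -1.06, -0.01] [-0.12, -0.0, -0.0]
```

>>> play_rows --gripper '[1,1,1,1]' --delta_pos '[[0,-0.18,-0.01],[0,-0.35,-0.02],[0,-0.44,-0.02],[0,-0.44,-0.02]]' --turn '[[-0.02,0,0],[-0.04,0,0],[-0.05,0,0],[-0.05,0,0]]'

```text
time: 10.55
position: [0.5382, 0.1515, 0.1496]
tool_rot: [0.962, 0.01, 0.003, 0.273]
ft_force: [0.8, -0.5, 0.4]
grip_width: 0.0116
grip_force: 25.0
```

>>> play_rows --gripper '[1,1,1]' --delta_pos '[[0,-0.09,0],[0,-0.09,0],[0,-0.09,0]]' --turn '[[-0.01,0,0],[-0.01,0,0],[-0.01,0,0]]'

```text
time: 10.92
position: [0.5382, 0.1522, 0.1492]
tool_rot: [0.961, 0.01, 0.003, 0.277]
ft_force: [0.1, -1.4, 0.9]
grip_width: 0.0122
grip_force: 25.0
```

Run:
```python
from h import *
st(); print(robot.get_obs()['moment'], Rn.from_quat(robot.get_obs()['tool_rot']).as_rotvec())
```

```text
t 10.93 pos [538.2 152.2 149.2] cmd [538.2 147.9 152.8] roterr [-0.061  0.     0.   ] F [ 0.1 -1.4  0.9] w 12.2 gf 25.0 q [ 0.35  0.67  1.54 -0.57  1.19  2.19]
[ 0.03482184 -0.02473683  0.0409917 ] [2.58034787 0.02666992 0.00891373]
```

>>> play_rows --gripper '[1,1,1]' --delta_pos '[[0,-0.09,0],[0,-0.09,0],[0,-0.09,0]]' --turn '[[-0.01,0,0],[-0.01,0,0],[-0.01,0,0]]'

```text
time: 11.3
position: [0.5382, 0.153, 0.1487]
tool_rot: [0.959, 0.01, 0.003, 0.282]
ft_force: [0.3, -1.2, 1.0]
grip_width: 0.0118
grip_force: 25.0
```

>>> play_rows --gripper '[1,1,1]' --delta_pos '[[0,-0.09,0],[0,-0.09,0],[0,-0.09,0]]' --turn '[[-0.01,0,0],[-0.01,0,0],[-0.01,0,0]]'

```text
time: 11.68
position: [0.5382, 0.1535, 0.1484]
tool_rot: [0.958, 0.01, 0.003, 0.287]
ft_force: [1.3, -2.1, 3.5]
grip_width: 0.0122
grip_force: 25.0
```

Run:
```python
from h import *
p,r=cur(); json.dump([(p+r.apply([0,-.0071,-.0002])).tolist(),(r*Rn.from_rotvec([-.08,0,0])).as_quat().tolist()],open('cmd.json','w')); st()
s=snap('side','4');t=snap('top','4')
f=lambda im,x,y,w,h:cv2.resize(im[y:y+h,x:x+w],(400,300),interpolation=cv2.INTER_CUBIC)
cv2.imwrite('pics/crop5.png',np.hstack([f(s['color'],245,130,120,90),f(t['color'],110,195,160,120)])[:,:,::-1])
```

```text
t 11.68 pos [538.2 153.5 148.4] cmd [538.1 154.2 149.6] roterr [-0.002  0.     0.   ] F [ 1.3 -2.1  3.5] w 12.2 gf 25.0 q [ 0.36  0.68  1.54 -0.59  1.2   2.21]
```

View pics/crop5.png

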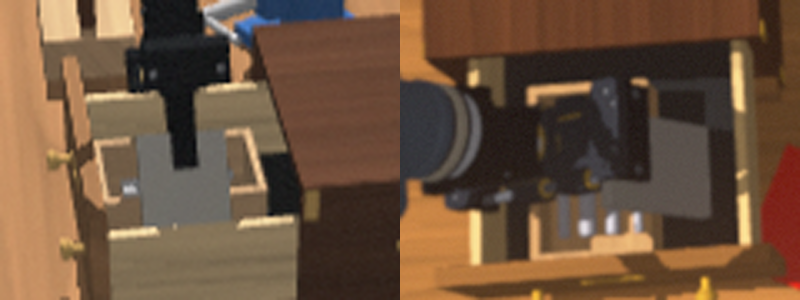

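The board stands right of the till in the side crop at (183,180) and leans over the till's right wall. The top crop shows its base at about (710,165), clear of the right wall. Release.

>>> play_rows --gripper '[1,1,0.66,0.58,0.5,0.5,0.5]' --delta_pos '[[0,0,0],[0,0,0],[0,0,0],[0,0,0],[0,0,0],[0,0,0],[0,0,0]]' --turn '[[0,0,0],[0,0,0],[0,0,0],[0,0,0],[0,0,0],[0,0,0],[0,0,0]]' --squeeze 4

```text
time: 12.65
position: [0.5381, 0.1539, 0.1481]
tool_rot: [0.958, 0.01, 0.003, 0.286]
ft_force: [-0.7, 0.1, 0.3]
grip_width: 0.0218
grip_force: 0.0
```

Run:
```python
from h import *
st(); p,r=cur()
plan([(p+r.apply([0,0,-.05]),r)]); 
plan([(cur()[0]+[0,0,.12],r)],save=False)
```

```text
t 12.65 pos [538.1 153.9 148.1] cmd [538.1 154.2 149.6] roterr [-0.001  0.     0.   ] F [-0.7  0.1  0.3] w 21.8 gf 0.0 q [ 0.36  0.68  1.54 -0.59  1.2   2.21]
[-0.0, -0.0, -5.0] [0.0, 0.0, 0.0]
[0.0, 6.57, -10.04] [0.0, 0.0, 0.0]
```

>>> play_rows --gripper '[0.5,0.5,0.5,0.5,0.5,0.5,0.5,0.5,0.5,0.5,0.5]' --delta_pos '[[0,0,-0.5],[0,0,-1.2],[0,0,-2],[0,0,-3],[0,0,-4],[0,0,-5],[0,0,-6],[0,1.5,-8],[0,3,-11],[0,5,-14],[0,5,-14]]' --turn '[[0,0,0],[0,0,0],[0,0,0],[0,0,0],[0,0,0],[0,0,0],[0,0,0],[0,0,0],[0,0,0],[0,0,0],[0,0,0]]'

```text
time: 14.02
position: [0.5388, 0.1897, 0.296]
tool_rot: [0.958, 0.009, 0.007, 0.285]
ft_force: [0.6, 0.1, -0.1]
grip_width: 0.0215
grip_force: 0.0
```

Run:
```python
from h import *
p,r=cur(); json.dump([(p+r.apply([0,.05,-.09])).tolist(),r.as_quat().tolist()],open('cmd.json','w')); st()
s=snap('side','5');t=snap('top','5')
f=lambda im,x,y,w,h:cv2.resize(im[y:y+h,x:x+w],(400,300),interpolation=cv2.INTER_CUBIC)
cv2.imwrite('pics/crop6.png',np.hstack([f(s['color'],245,130,120,90),f(t['color'],110,195,160,120)])[:,:,::-1])
```

```text
t 14.03 pos [538.8 189.7 296. ] cmd [537.3 189.1 294.1] roterr [0.001 0.006 0.004] F [ 0.6  0.1 -0.1] w 21.5 gf 0.0 q [ 0.42  0.53  1.36 -0.53  1.5   2.07]
```

View pics/crop6.png

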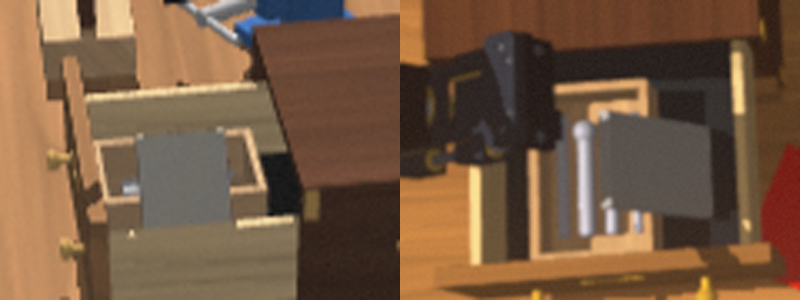

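The board leans alone on the till, with its top edge at about (604,118)–(605,206) in the top crop and (137,136)–(222,128) in the side crop. I'll check the angle by triangulation and plan the push.

Run:
```python
from h import *
s=robot.camera('side');t=robot.camera('top')
S=lambda x,y:(245+x/3.333,130+y/3.333);A=lambda x,y:(110+x/2.5,195+y/2.5)
for a,b in [((137,136),(204,206)),((222,128),(200,116))]: print(np.round(tri([ray(s,*S(*a)),ray(t,*A(*b))])*1000,1))
from math import sin,cos
for th in(25,30,33,36,40,45):
    q=np.radians(th); ext=[np.array([x,.110+.12*sin(q)-.012*cos(q)*k,.072+.12*cos(q)+.012*sin(q)*k]) for x in(.499,.579) for k in (0,1)]
    print(th,[np.round((proj(t,e)-[110,195])*2.5,0).tolist() for e in ext])
# push approach: tool down, y closing axis along world y, closed, in front of drawer front
R=ori(.021,0)
plan([(np.array([.36,.17,.30]),R)]); 
plan([(np.array([.405,.169,.155]),R)],save=False)
```

```text
[499.2 172.1 171.3]
[574.7 175.  171.2]
25 [[216.0, 201.0], [228.0, 200.0], [215.0, 103.0], [227.0, 101.0]]
30 [[205.0, 203.0], [217.0, 201.0], [205.0, 105.0], [216.0, 103.0]]
33 [[199.0, 204.0], [210.0, 202.0], [199.0, 106.0], [210.0, 104.0]]
36 [[194.0, 205.0], [204.0, 203.0], [193.0, 108.0], [204.0, 105.0]]
40 [[187.0, 206.0], [196.0, 204.0], [187.0, 109.0], [196.0, 107.0]]
45 [[180.0, 208.0], [188.0, 206.0], [179.0, 111.0], [187.0, 109.0]]
[-17.77, 1.62, 0.34] [0.58, -0.0, -0.0]
[4.49, 0.19, 14.51] [-0.0, -0.0, -0.0]
```

Its top edge lies at y≈173, z≈171 mm, which gives a lean of about 33–34° and clears the chest's top board. Now move to the front of the drawer.

>>> play_rows --gripper '[1,1,1,1,1,1,1,1,1,1]' --delta_pos '[[-2,0,-1],[-4,0,-1.5],[-6.5,0,-1.5],[-9,0.4,-1],[-11.5,0.8,-0.5],[-14,1.2,0],[-16,1.4,0.2],[-17.77,1.62,0.34],[-17.77,1.62,0.34],[-17.77,1.62,0.34]]' --turn '[[0.05,0,0],[0.12,0,0],[0.2,0,0],[0.28,0,0],[0.36,0,0],[0.44,0,0],[0.52,0,0],[0.58,0,0],[0.58,0,0],[0.58,0,0]]' --squeeze 20

```text
time: 15.48
position: [0.3606, 0.1698, 0.2983]
tool_rot: [1.0, 0.01, 0.0, 0.001]
ft_force: [0.1, 0.2, 0.7]
grip_width: 0.0005
grip_force: 0.0
```

Run:
```python
from h import *
st(); R=cur()[1]
plan([(np.array([.385,.169,.145]),R),(np.array([.405,.169,.145]),R)],save=False)
```

```text
t 15.47 pos [360.6 169.8 298.3] cmd [360. 170. 300.] roterr [-0.002  0.     0.   ] F [0.1 0.2 0.7] w 0.5 gf 0.0 q [ 0.16  0.11  1.85 -0.    1.18  1.71]
[2.49, 0.15, 15.5] [0.0, 0.0, 0.0]
[4.49, 0.19, 15.51] [0.0, 0.0, 0.0]
```

>>> play_rows --gripper '[1,1,1,1,1,1,1]' --delta_pos '[[0.5,0,3],[1,0,7],[1.5,0.1,11],[2,0.1,14],[2.49,0.15,15.5],[3.5,0.17,15.5],[4.49,0.19,15.51]]' --turn '[[0,0,0],[0,0,0],[0,0,0],[0,0,0],[0,0,0],[0,0,0],[0,0,0]]'

```text
time: 16.35
position: [0.4068, 0.1691, 0.1437]
tool_rot: [1.0, 0.011, 0.001, 0.001]
ft_force: [-0.7, -0.3, 0.6]
grip_width: 0.0006
grip_force: 0.0
```

>>> play_rows --gripper '[1,1,1,1,1,1,1,1]' --delta_pos '[[0.5,0.01,0],[1,0.02,0],[1.4,0.03,0],[1.8,0.04,0],[2.2,0.05,0],[2.6,0.05,0],[3,0.05,0],[3,0.05,0]]' --turn '[[0,0,0],[0,0,0],[0,0,0],[0,0,0],[0,0,0],[0,0,0],[0,0,0],[0,0,0]]'

```text
time: 17.35
position: [0.4345, 0.1687, 0.1433]
tool_rot: [1.0, 0.011, -0.0, 0.001]
ft_force: [-1.9, 0.5, 0.8]
grip_width: -0.0
grip_force: 1.0
```

>>> play_rows --gripper '[1,1,1,1,1,1,1,1,1,1,1,1]' --delta_pos '[[0.2,0,0],[0.4,0,0],[0.7,0,0],[1,0,0],[1.3,0,0],[1.7,0,0],[2.1,0,0],[2.5,0,0],[2.9,0,0],[3.3,0,0],[3.7,0,0],[4.1,0,0]]' --turn '[[0,0,0],[0,0,0],[0,0,0],[0,0,0],[0,0,0],[0,0,0],[0,0,0],[0,0,0],[0,0,0],[0,0,0],[0,0,0],[0,0,0]]'

```text
time: 18.85
position: [0.4762, 0.1696, 0.1435]
tool_rot: [1.0, 0.01, 0.0, 0.001]
ft_force: [-3.0, -0.5, -3.7]
grip_width: 0.0003
grip_force: 1.7
```

>>> play_rows --gripper '[1,1,1,1,1,1,1,1,1,1,1,1]' --delta_pos '[[0.4,0,0],[0.8,0,0],[1.2,0,0],[1.6,0,0],[2,0,0],[2.4,0,0],[2.8,0,0],[3.2,0,0],[3.6,0,0],[4,0,0],[4.3,0,0],[4.5,0,0]]' --turn '[[0,0,0],[0,0,0],[0,0,0],[0,0,0],[0,0,0],[0,0,0],[0,0,0],[0,0,0],[0,0,0],[0,0,0],[0,0,0],[0,0,0]]'

```text
time: 20.35
position: [0.5215, 0.1706, 0.1437]
tool_rot: [1.0, 0.01, 0.001, 0.0]
ft_force: [-3.2, 0.7, -2.0]
grip_width: 0.0006
grip_force: 1.6
```

Run:
```python
from h import *
st()
s=snap('side','6');t=snap('top','6')
f=lambda im,x,y,w,h:cv2.resize(im[y:y+h,x:x+w],(400,300),interpolation=cv2.INTER_CUBIC)
cv2.imwrite('pics/crop7.png',np.hstack([f(s['color'],245,130,120,90),f(t['color'],110,175,160,120)])[:,:,::-1])
```

```text
t 20.35 pos [521.5 170.6 143.7] cmd [360. 170. 300.] roterr [-0.001  0.001  0.   ] F [-3.2  0.7 -2. ] w 0.6 gf 1.6 q [ 0.11  0.53  1.7  -0.    0.91  1.66]
```

View pics/crop7.png

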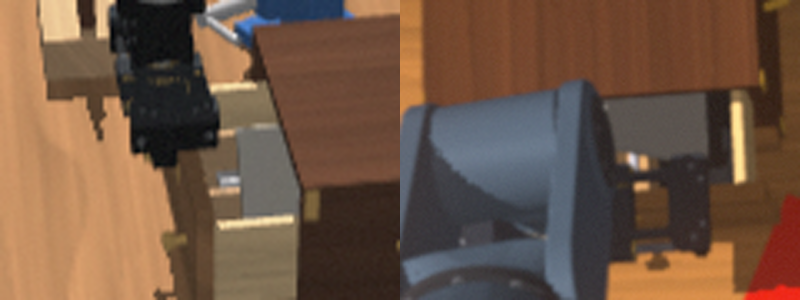

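The board still leans in place and its top is passing under the chest's top at about (270,150) in the side crop. Keep pushing, more slowly near the catch.

>>> play_rows --gripper '[1,1,1,1,1,1,1,1,1,1,1,1]' --delta_pos '[[0.3,0,0],[0.7,0,0],[1.1,0,0],[1.5,0,0],[1.9,0,0],[2.3,0,0],[2.7,0,0],[3.1,0,0],[3.5,0,0],[3.8,0,0],[4.1,0,0],[4.3,0,0]]' --turn '[[0,0,0],[0,0,0],[0,0,0],[0,0,0],[0,0,0],[0,0,0],[0,0,0],[0,0,0],[0,0,0],[0,0,0],[0,0,0],[0,0,0]]'

```text
time: 21.95
position: [0.5642, 0.1715, 0.1436]
tool_rot: [1.0, 0.01, 0.001, 0.0]
ft_force: [-2.0, 0.8, 1.6]
grip_width: 0.0004
grip_force: 1.6
```

>>> play_rows --gripper '[1,1,1,1,1,1,1,1]' --delta_pos '[[0.2,0,0],[0.4,0,0],[0.6,0,0],[0.8,0,0],[1,0,0],[1.2,0,0],[1.4,0,0],[1.6,0,0]]' --turn '[[0,0,0],[0,0,0],[0,0,0],[0,0,0],[0,0,0],[0,0,0],[0,0,0],[0,0,0]]'

```text
time: 22.95
position: [0.5801, 0.1718, 0.1436]
tool_rot: [1.0, 0.01, 0.0, 0.0]
ft_force: [-3.4, 0.2, 2.2]
grip_width: 0.0002
grip_force: 1.6
```

>>> play_rows --gripper '[1,1,1,1,1,1]' --delta_pos '[[0.15,0,0],[0.3,0,0],[0.45,0,0],[0.6,0,0],[0.75,0,0],[0.75,0,0]]' --turn '[[0,0,0],[0,0,0],[0,0,0],[0,0,0],[0,0,0],[0,0,0]]'

```text
time: 23.7
position: [0.5846, 0.1719, 0.1435]
tool_rot: [1.0, 0.011, -0.003, 0.001]
ft_force: [-9.2, 0.3, 6.9]
grip_width: 0.0004
grip_force: 4.3
```

>>> play_rows --gripper '[1,1,1,1,1]' --delta_pos '[[0.12,0,0],[0.24,0,0],[0.36,0,0],[0.5,0,0],[0.5,0,0]]' --turn '[[0,0,0],[0,0,0],[0,0,0],[0,0,0],[0,0,0]]'

```text
time: 24.32
position: [0.5865, 0.1719, 0.1435]
tool_rot: [1.0, 0.011, -0.006, 0.001]
ft_force: [-13.9, -0.3, 10.2]
grip_width: 0.0004
grip_force: 6.9
```

>>> play_rows --gripper '[1,1,1,1]' --delta_pos '[[0.1,0,0],[0.2,0,0],[0.2,0,0],[0.2,0,0]]' --turn '[[0,0,0],[0,0,0],[0,0,0],[0,0,0]]'

```text
time: 24.82
position: [0.5914, 0.172, 0.1434]
tool_rot: [1.0, 0.011, -0.003, 0.001]
ft_force: [-8.6, 0.2, 4.8]
grip_width: 0.0
grip_force: 4.3
```

Run:
```python
from h import *
o=robot.get_obs();print(o['position'],o['ft_force'],o['moment'],o['joint_velocities'])
s=robot.camera('side')
# right drawer wall top edge visible end / knob position
hsv=cv2.cvtColor(s['color'],cv2.COLOR_RGB2HSV)
m=cv2.inRange(hsv,(18,120,120),(32,255,255)); n,l,st_,c=cv2.connectedComponentsWithStats(m)
print([(st_[i].tolist(),np.round(c[i],1).tolist()) for i in range(1,n) if st_[i,4]>8])
for x in(.595,.602,.61): print(x,proj(s,[x-.022,.10,.107]),proj(s,[x,.035,.18]))
```

```text
[0.59141114 0.17204034 0.14344973] [-8.58272602  0.19858041  4.82684824] [ 0.13820723  1.3226784  -0.00839316] [-1.30521868e-03  2.08537930e-03 -1.29900460e-03  9.78431694e-04
  5.49708428e-05  3.93640683e-04]
[([337, 188, 3, 7, 19], [338.1, 191.3]), ([312, 190, 6, 5, 16], [313.7, 191.8]), ([192, 198, 35, 44, 343], [202.6, 222.4]), ([318, 198, 6, 4, 15], [320.0, 199.5]), ([365, 203, 35, 5, 46], [381.3, 205.3]), ([319, 217, 6, 4, 15], [320.8, 218.5]), ([423, 230, 9, 8, 32], [427.7, 233.3]), ([441, 230, 11, 8, 44], [446.0, 233.0]), ([336, 232, 3, 6, 14], [336.7, 234.6])]
0.595 [313.09984583 200.84901967] [323.95621305 192.9917299 ]
0.602 [315.44029034 200.67365151] [326.41814627 192.80974942]
0.61 [318.11289983 200.47332499] [329.22944219 192.6018517 ]
```

>>> play_rows --gripper '[1,1,1,1]' --delta_pos '[[0.1,0,0],[0.2,0,0],[0.2,0,0],[0.2,0,0]]' --turn '[[0,0,0],[0,0,0],[0,0,0],[0,0,0]]'

```text
time: 25.38
position: [0.5963, 0.1721, 0.1434]
tool_rot: [1.0, 0.01, 0.0, 0.0]
ft_force: [-4.0, 1.0, 1.3]
grip_width: 0.0005
grip_force: 1.9
```

>>> play_rows --gripper '[1,1,1,1]' --delta_pos '[[0.1,0,0],[0.2,0,0],[0.2,0,0],[0.2,0,0]]' --turn '[[0,0,0],[0,0,0],[0,0,0],[0,0,0]]'

```text
time: 25.88
position: [0.5962, 0.1721, 0.1434]
tool_rot: [1.0, 0.011, -0.002, 0.001]
ft_force: [-8.3, 0.6, 4.0]
grip_width: 0.0004
grip_force: 4.0
```

>>> play_rows --gripper '[1,1,1,1,1]' --delta_pos '[[0.15,0,0],[0.3,0,0],[0.45,0,0],[0.45,0,0],[0.45,0,0]]' --turn '[[0,0,0],[0,0,0],[0,0,0],[0,0,0],[0,0,0]]'

```text
time: 26.5
position: [0.5959, 0.1721, 0.1435]
tool_rot: [1.0, 0.011, -0.007, 0.001]
ft_force: [-16.9, -0.6, 11.1]
grip_width: 0.0007
grip_force: 8.4
```

>>> play_rows --gripper '[1,1,1,1,1,1,1,1]' --delta_pos '[[-0.4,0,0],[-0.8,0,0],[-1.5,0,0],[-3,0,0],[-5,0,0],[-8,0,0],[-12,0,-2],[-12,0,-2]]' --turn '[[0,0,0],[0,0,0],[0,0,0],[0,0,0],[0,0,0],[0,0,0],[0,0,0],[0,0,0]]'

```text
time: 27.5
position: [0.4813, 0.1698, 0.1646]
tool_rot: [1.0, 0.011, 0.001, 0.001]
ft_force: [0.3, 0.6, -0.4]
grip_width: 0.0002
grip_force: 0.0
```

Run:
```python
from h import *
st()
s=snap('side','7');t=snap('top','7')
f=lambda im,x,y,w,h:cv2.resize(im[y:y+h,x:x+w],(400,300),interpolation=cv2.INTER_CUBIC)
cv2.imwrite('pics/crop8.png',np.vstack([np.hstack([f(s['color'],255,120,160,120),f(t['color'],110,135,160,120)]),np.hstack([f(s['color'],215,220,200,150),f(t['color'],240,140,280,210)])])[:,:,::-1])
```

```text
t 27.5 pos [481.3 169.8 164.6] cmd [360. 170. 300.] roterr [-0.001  0.001 -0.001] F [ 0.3  0.6 -0.4] w 0.2 gf 0.0 q [ 0.12  0.46  1.78 -0.    0.9   1.67]
```

View pics/crop8.png

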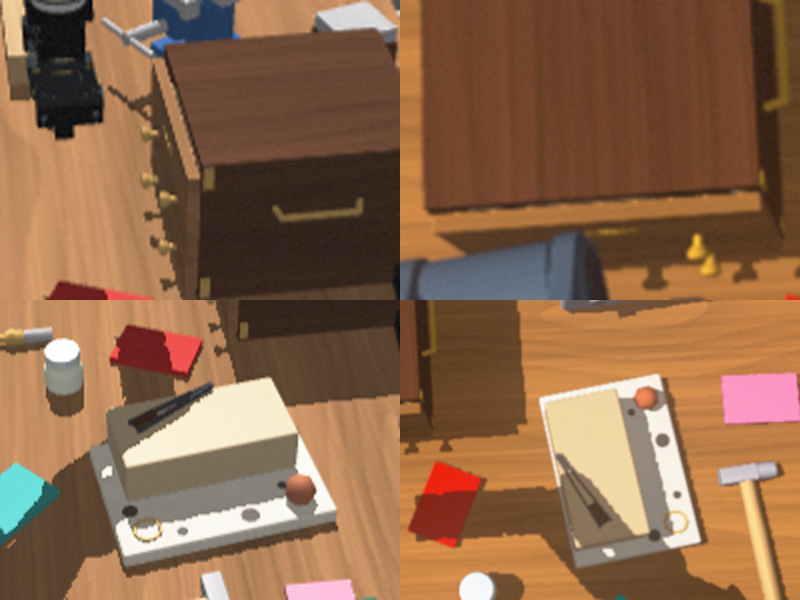

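The drawer front lies flush against the chest in both views (side crop (180,150), top crop (590,205)). The bystanders are where they were and the gripper is clear. Handing in.

```bash
python3 -c "
from rig import robot
print(robot.hand_in())"
```

```text
the job is handed in; nothing more can be done
None
```

I handed the job in at about 27.5 s. The board stands in the drawer, last measured leaning about 33° against the till before the drawer was closed. The drawer is pushed home past its catch and the other things look undisturbed.

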